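# Hold the pegboard anchor bolt against its stop

### The arm

A 7-joint arm with a two-finger parallel gripper is mounted at the origin on the work surface. World frame = base frame: x ahead of the robot, y to its left, z up, the work surface at z = 0. Lengths are in m, angles in degrees, forces in N, time in s.
With the tool pointing down it reaches from about 0.425 to 0.95 m from the base axis. Payload 16.7 kg.
Tool frame: the origin (TCP) lies midway between the tips of the shut fingers; the grasp point (between the pads) lies 19 mm behind it; z points along the fingers, y is the line along which they close (so a half turn about z gives the same grasp; the last joint's range is limited). The gripper opens to 94 mm and grips with 3 to 60 N. Pads are 16 mm wide; open, the fingers measure 119 mm over their backs; the gripper's body (75 mm by 177 mm) begins 78 mm behind the grasp point.
Start: joints at [-80.701, 24.414, 4.234, 92.017, -1.954, 63.644, -3.845], TCP at [0.207, 0.642, 0.205] pointing down, gripper open.
Joint ranges: [-163.25, 163.25], [-28.42, 122.38], [-70.27, 78.77], [12.13, 141.07], [-58.53, 238.53], [9.26, 117.41], [-156.51, 156.51]. Speed limits (degrees/s): [108.29, 108.29, 136.94, 136.94, 172.46, 172.46, 172.46].

### API

Orientations are given as a 3x3 rotation matrix whose columns are the frame's x, y, z axes.
In Python, from workcell import monitor, optics, ticket gives the robot as it stands. The module is installed in compiled form; this text tells all that it offers.
- The arm moves only by the tool servo_tool, never from a script. Its argument "commands" is a list of rows, each an object with "offset": the shift along the world's x, y, z scaled (see below), a list of three; "turn": the turn about the world's z scaled (see below); "claw": the gripper command: -1 is shut, 1 is fully open, values between are in proportion. A call has 1 to 20 rows; each row shifts and turns the commanded pose from where the row before left it; what a row does not reach is not made up. The controller multiplies each number of a shift by 80 mm and each number of a turn by 45 degrees. A row lasts 1/8 s, in which the tool goes at most 62.5 mm and 10.7 degrees, less where a joint would pass 70% of its speed; a pose out of reach is approached as far as the arm can. A call with a number of a shift or a turn outside -1 to 1 is refused whole. A call with a gripper value outside its range is refused whole. The fingers move at their own pace and stop on an object; "squeeze" is the grip in N (left out, the last holds). Time passes only in rows, so rows that do not move let the fingers close. It gives the time, the measured TCP pose, the force, the opening and the grip force at its end, in the units of the state.
- monitor.state(): the state, without advancing time (a new reading comes with each control period).
- optics.capture(name): name is "side" or "top"; returns (picture, depth): 420x560x3 uint8, red, green, blue; 420x560 float32, m along the optical axis (not along the pixel's ray), 0 where there is no reading.
- optics.get_calibration(name): a dict with "fovy" (degrees; the focal length in pixels is half the picture's height over the tangent of half this angle, whatever the lens; pixels are square), "cx", "cy" (the principal point, pixels), "pose" (4x4, takes a point from camera to world coordinates). Camera axes: x right, y up, looking along -z (the intrinsics and any distortion apply to the point x, -y, -z); pixel columns grow to the right and rows downward; lengths in m; the calibration is good to about 2 mm. A picture is of the moment at which its call begins. get_calibration takes no time and is no camera call.
- ticket.finish_job(): hands the job in; it is judged then, once.
The state is a dict: "time": time; "joints": joint angles; "joint_vel": joint speeds; "effort": joint torques, N m; "ee_pos": TCP position; "eef_rot": TCP orientation; "contact_force": force on the tool from outside, world axes, zero at the start; "torque": the same for the moment, N m; "finger_gap": finger opening in m; "gripper_force": force on a finger pad.
Only numpy, scipy, OpenCV 4.12 (cv2) and the standard library are available. Lean on these libraries where they do the work, as an engineer would, in place of code of your own. Each camera call takes 0.05 s, during which the arm holds its last target. There are 200 camera calls.

### The job

Someone under the counter is about to tighten the nut of the sprung anchor bolt whose oblong head is hidden in the narrow gap between the angle bracket and the low pegboard strip. Reach down behind the bracket, grip the bolt head squarely between both fingers, turn it clockwise (seen from above) until you feel its stop, and finish still gripping it there so that it cannot spring back. Do not lean on the bracket or the strip, and leave the whisk, cup, salt pig and pot stand where they are.

Things in the scene. Friction and masses are not known exactly. Their poses are not given: they have to be found in the camera images.
- bolt_head (a point): plain steel oblong head of the upright anchor bolt, 32 mm long (its own x), 18 mm wide (its own y: grip it across these two flats), 20 mm tall. This point is the centre of its underside, on the bolt's vertical turning axis, 26 mm above the counter; z up. It turns about that axis only and cannot be lifted. Its round stem (12 mm diameter) stands on a dark steel seat plate 56 x 150 mm whose top is 6 mm above the counter (thin washer to 9 mm, look only)
- bolt (a joint): turn of the bolt head in rad, growing clockwise seen from above: 0 at its back stop, 0.90 at the firm stop to be felt and held. It starts at rest between 0 and 0.2. Dry friction 0.05 N m plus a return spring of 0.2 N m per rad, so turning takes up to about 0.23 N m near the stop, and when let go it springs back to about 0.25. At 0 the head's long axis lies 0.35 rad anticlockwise of the bracket's x axis, at the stop 0.55 rad clockwise of it
- bracket: fixed aluminium angle bracket on the robot's side of the bolt. Its frame: origin on the counter straight below the bolt, x across the gap away from the robot, y along the gap, z up. Upright plate 4 mm thick, 180 mm long, 60 mm tall, spanning x = -39 to -35 mm, y = -90 to 90 mm; its 4 mm thick foot spans x = -69 to -39 mm
- panel: fixed low pegboard strip on the far side of the bolt, same frame as the bracket: 8 mm thick, 300 mm long, 62 mm tall, spanning x = 35 to 43 mm, y = -150 to 150 mm. So the gap is 70 mm wide, open above and at both ends
- cup: loose blue plastic measuring cup, 76 mm across, 75 mm tall, handle at its +y; origin at the centre of its underside. Leave alone
- salt_pig: loose white ceramic salt pig with wooden lid, 104 mm across, 115 mm tall; origin at the centre of its underside. Leave alone
- pot_stand: loose bamboo slat pot stand, 160 x 160 x 18 mm, left of the strip; origin at the centre of its underside. Leave alone
- whisk: loose stainless whisk lying on the counter right of the strip, about 245 mm long along its x, 44 mm thick; origin near its middle, on the counter. Leave alone
Mind the look-alikes: they are no part of the job. Leave any brown, green or red look-alike of the part that bears bolt_head alone.

How it is judged (in metres and radians):
On the way, in this order (a step that is already met when the one before it is completed fails the run):
1. the bolt head is gripped, not yet turned home (contact force between the fingers and bolt above 4 N and horizontal distance between the grasp point and bolt_head below 0.012 m and value of joint bolt below 0.6 rad), for 0.2 s.
2. the gripped bolt head has been turned to its stop (contact force between the fingers and bolt above 4 N and horizontal distance between the grasp point and bolt_head below 0.012 m and value of joint bolt above 0.82 rad and velocity of joint bolt between -0.1 and 0.1 rad/s), for 0.2 s.
At the end, for the whole second after the job is handed in: the program ends holding: the bolt joint stands above 0.82 rad (stop at 0.90) and still (under 0.1 rad/s), the fingers press on the head with more than 4 N, and the grasp point is within 12 mm, horizontally, of the bolt axis (all of step 2); the arm keeps its last pose, push and grip.
It fails at once if the arm leans on the bracket or the pegboard strip with more than 20 N (contact force between any of the arm, the fingers and bracket above 20 N or contact force between any of the arm, the fingers and panel above 20 N).
It fails at once if a bystander is shifted by more than 20 mm (distance of any of cup, salt_pig, pot_stand, whisk from where it was at the start of the episode above 0.02 m).
It also fails if it takes over 48 s, if anything falls off the work surface, if the arm or the gripper's body presses on something with over 40 N, if the wrist force passes 120 N, or if a joint passes its speed limit or range.

## Working session

There is one attempt and no reset: what is moved stays moved. The work goes in short steps, Python scripts to look and compute and a tool call to move; the robot and the scene stay as the last step left them, time stands still between calls to the robot, and variables do not carry over. Pictures are saved under pics/ and viewed, at most 10 in all, crops included, and the job is handed in when it is done.

Besides the shell and the picture viewer there is one more tool, called after "Request:" as name(argument=value, ...) on one line, values as JSON. servo_tool: Moves the arm, as the interface text tells. Its arguments: {"type":"object","properties":{"commands":{"type":"array"},"squeeze":{"type":"number"}},"required":["commands"]}

```bash
mkdir -p pics; cat > h.py <<'E'
import numpy as np, cv2
from workcell import monitor, optics, ticket
def cam(n):
    c=optics.get_calibration(n); f=210/np.tan(np.radians(c['fovy']/2)); return f,c['cx'],c['cy'],np.array(c['pose']),c
def ray(n,u,v,z):
    f,cx,cy,P,_=cam(n); d=P[:3,:3]@np.array([(u-cx)/f,-(v-cy)/f,-1]); o=P[:3,3]; return o+d*(z-o[2])/d[2]
def pt(n,u,v,d):
    f,cx,cy,P,_=cam(n); return P[:3,:3]@(np.array([(u-cx)/f,-(v-cy)/f,-1])*d)+P[:3,3]
def proj(n,p):
    f,cx,cy,P,_=cam(n); q=P[:3,:3].T@(np.array(p)-P[:3,3]); return cx-f*q[0]/q[2], cy+f*q[1]/q[2]
E
python3 - <<'E'
from h import *
np.set_printoptions(precision=3,suppress=True)
for n in('top','side'):
    p,d=optics.capture(n); cv2.imwrite(f'pics/{n}0.png',p[...,::-1]); np.save(n+'0.npy',d); print(cam(n))
s=monitor.state(); print(s)
E
```

```text
(np.float64(459.6990082049423), 283.3810050853269, 208.42972819234575, array([[ 0.025,  0.998, -0.059,  0.442],
       [-1.   ,  0.024, -0.01 , -0.017],
       [-0.009,  0.059,  0.998,  1.106],
       [ 0.   ,  0.   ,  0.   ,  1.   ]]), {'fovy': 49.103798990638154, 'cx': 283.3810050853269, 'cy': 208.42972819234575, 'pose': array([[ 0.025,  0.998, -0.059,  0.442],
       [-1.   ,  0.024, -0.01 , -0.017],
       [-0.009,  0.059,  0.998,  1.106],
       [ 0.   ,  0.   ,  0.   ,  1.   ]])})
(np.float64(382.0593055538934), 277.78339199070626, 212.741264914714, array([[ 0.815,  0.299, -0.496,  0.066],
       [-0.579,  0.409, -0.705, -0.642],
       [-0.008,  0.862,  0.507,  0.494],
       [ 0.   ,  0.   ,  0.   ,  1.   ]]), {'fovy': 57.591044575569676, 'cx': 277.78339199070626, 'cy': 212.741264914714, 'pose': array([[ 0.815,  0.299, -0.496,  0.066],
       [-0.579,  0.409, -0.705, -0.642],
       [-0.008,  0.862,  0.507,  0.494],
       [ 0.   ,  0.   ,  0.   ,  1.   ]])})
{'time': 0.1, 'joints': array([-80.701,  24.444,   4.233,  92.047,  -1.953,  63.645,  -3.844]), 'joint_vel': array([-0.028, -0.116,  0.058, -0.061,  0.089, -0.012,  0.029]), 'effort': array([  0.008, -93.745,   3.677, -45.505,  -0.049,   0.017,   0.   ]), 'ee_pos': array([0.207, 0.642, 0.205]), 'eef_rot': array([[-0.952,  0.307, -0.   ],
       [ 0.307,  0.952, -0.001],
       [-0.   , -0.001, -1.   ]]), 'contact_force': array([ 0.394,  0.211, -0.522]), 'torque': array([ 0.017,  0.025, -0.009]), 'gripper_force': 0.0, 'finger_gap': 0.09420461836175972}
```

View pics/top0.png

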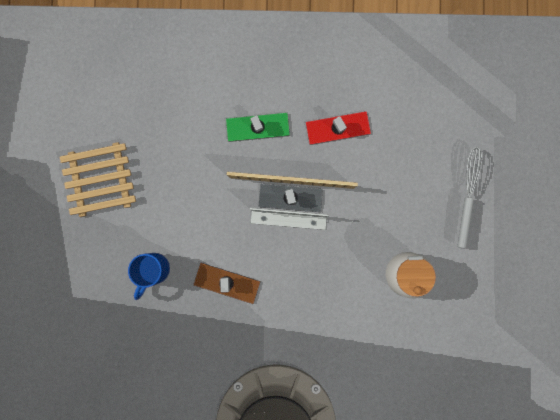

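View pics/side0.png

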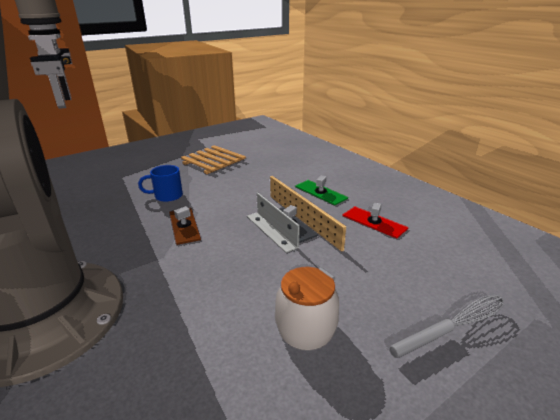

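The candidates in the top view are the heads on the green plate (257,124), the red plate (339,125), the brown plate (225,284), and the dark steel plate in the gap between bracket and strip (291,197). By the description it is the last one. I'll check it in a crop and measure it.

```bash
python3 - <<'E'
from h import *
np.set_printoptions(precision=4,suppress=True)
im=cv2.imread('pics/top0.png'); d=np.load('top0.npy')
cv2.imwrite('pics/crop0.png',cv2.resize(im[160:240,220:370],None,fx=5,fy=5,interpolation=cv2.INTER_CUBIC))
f,cx,cy,P,_=cam('top')
v,u=np.mgrid[:420,:560]
X=np.stack([(u-cx)/f*d,-(v-cy)/f*d,-d],-1)@P[:3,:3].T+P[:3,3]
Z=X[...,2]
def rep(name,m):
    q=X[m][:,:2].astype(np.float32); r=cv2.minAreaRect(q); print(name,len(q),'mean',q.mean(0),'z',np.median(X[m][:,2]),'rect',r)
roi=np.zeros_like(Z,bool)
roi[186:208,280:302]=1; rep('head',roi&(Z>.035)&(Z<.056)&(im.min(2)>110))
roi[:]=0; roi[165:192,220:365]=1; rep('panel',roi&(Z>.053)&(d>0))
roi[:]=0; roi[200:235,240:335]=1; rep('brkt top',roi&(Z>.05)); rep('foot',roi&(im.min(2)>150)&(Z<.02))
for n,u0,v0 in(('cup',150,270),('pig',412,277)): print(n,X[v0,u0])
print(Z[186:208:2,280:302:2])
E
```

```text
head 107 mean [ 0.5338 -0.0212] z 0.04648499197987643 rect ((0.5339192152023315, -0.021333089098334312), (0.031549327075481415, 0.017837366089224815), 16.238441467285156)
panel 517 mean [ 0.5721 -0.024 ] z 0.062268502822402816 rect ((0.5724290013313293, -0.024131953716278076), (0.29822227358818054, 0.00880262441933155), 86.54913330078125)
brkt top 173 mean [ 0.4914 -0.0189] z 0.06039742387531222 rect ((0.48091787099838257, -0.022169850766658783), (0.07450643181800842, 0.17412874102592468), 9.855334281921387)
foot 948 mean [ 0.4792 -0.0215] z 0.004435652451769911 rect ((0.4840891659259796, -0.016412600874900818), (0.07715631276369095, 0.22641974687576294), 4.287296295166016)
cup [0.3523 0.308  0.0067]
pig [ 0.3596 -0.2891  0.1012]
[[ 0.0095  0.0085  0.0088  0.0044  0.0064  0.007   0.0077 -0.0032 -0.0008
  -0.002   0.001 ]
 [ 0.0054  0.0002  0.0068  0.0094  0.0049  0.0073  0.0087  0.0044  0.0077
   0.005   0.0064]
 [ 0.0057  0.0021  0.0059  0.0027  0.0479  0.043   0.0459  0.006   0.0059
   0.0045  0.0039]
 [ 0.0063  0.0103  0.0084  0.0458  0.0467  0.0454  0.0455  0.0095  0.0075
   0.0048  0.0115]
 [ 0.0088  0.0074  0.0066  0.0474  0.0507  0.0491  0.0432  0.0091  0.011
   0.0056  0.0082]
 [ 0.0057  0.0049  0.008   0.0268  0.0458  0.0476  0.0479  0.0481  0.0125
   0.0092  0.0108]
 [ 0.0051  0.0059  0.012   0.0076  0.0476  0.0462  0.0485  0.0475  0.0115
   0.0074  0.0044]
 [ 0.0069  0.0099  0.0068  0.0098  0.0485  0.0447  0.0457  0.0474  0.0104
   0.0098  0.0061]
 [ 0.0059  0.0089  0.0088  0.0127  0.0465  0.0471  0.0451  0.0457  0.0064
   0.0087  0.007 ]
 [ 0.0098  0.0066  0.0046  0.0057  0.0093  0.0122  0.013   0.0077  0.0049
   0.0036  0.0077]
 [ 0.0064  0.0038  0.0058  0.0026  0.0076  0.0055  0.0073  0.0096  0.0056
   0.0095  0.004 ]]
```

View pics/crop0.png

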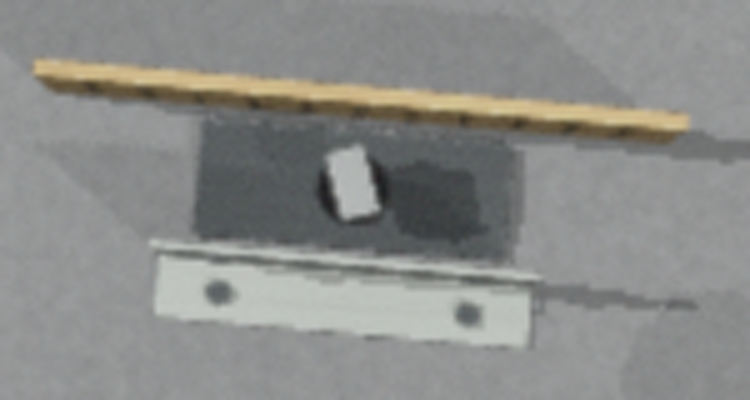

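The crop shows the plain grey head at full-image pixel (290,197), between the bracket and the pegboard on the dark plate. Its centre is about (0.534, -0.0215), its long-axis yaw about +16°, and the bracket x yaw about -3.45°. I'll go above it with the closing axis at yaw 106°.

Request:
servo_tool(commands=[{"offset": [0.255, -0.519, 0], "turn": 0.047, "claw": 0.1}, {"offset": [0.255, -0.519, 0], "turn": 0.047, "claw": 0.1}, {"offset": [0.255, -0.519, 0], "turn": 0.047, "claw": 0.1}, {"offset": [0.255, -0.519, 0], "turn": 0.047, "claw": 0.1}, {"offset": [0.255, -0.519, 0], "turn": 0.047, "claw": 0.1}, {"offset": [0.255, -0.519, 0], "turn": 0.047, "claw": 0.1}, {"offset": [0.255, -0.519, 0], "turn": 0.047, "claw": 0.1}, {"offset": [0.255, -0.519, 0], "turn": 0.047, "claw": 0.1}, {"offset": [0.255, -0.519, 0], "turn": 0.047, "claw": 0.1}, {"offset": [0.255, -0.519, 0], "turn": 0.047, "claw": 0.1}, {"offset": [0.255, -0.519, 0], "turn": 0.047, "claw": 0.1}, {"offset": [0.255, -0.519, 0], "turn": 0.047, "claw": 0.1}, {"offset": [0.255, -0.519, 0], "turn": 0.047, "claw": 0.1}, {"offset": [0.255, -0.519, 0], "turn": 0.047, "claw": 0.1}, {"offset": [0.255, -0.519, 0], "turn": 0.047, "claw": 0.1}, {"offset": [0.255, -0.519, 0], "turn": 0.047, "claw": 0.1}, {"offset": [0, 0, 0], "turn": 0, "claw": 0.1}, {"offset": [0, 0, 0], "turn": 0, "claw": 0.1}], squeeze=30)

```text
time: 2.35
ee_pos: [0.5331, -0.0216, 0.2052]
eef_rot: [[-0.961, -0.275, -0.001], [-0.275, 0.961, -0.0], [0.001, 0.0, -1.0]]
contact_force: [-1.4, 0.3, 0.5]
finger_gap: 0.0517
gripper_force: 0.0
```

```bash
python3 - <<'E'
from h import *
np.set_printoptions(precision=4,suppress=True)
s=monitor.state(); R=np.array(s['eef_rot']); print(s['time'],s['joints'],s['ee_pos'],np.degrees(np.arctan2(R[1,1],R[0,1])),s['finger_gap'],s['contact_force'])
p,d=optics.capture('side'); cv2.imwrite('pics/s1.png',cv2.resize(p[100:300,180:440,::-1],None,fx=3,fy=3,interpolation=2))
E
```

```text
2.35 [-28.0005  11.7713  27.0855 111.3781  -6.2673  58.3071 107.852 ] [ 0.5331 -0.0216  0.2052] 105.95146816790249 0.05172975950597409 [-1.4488  0.2662  0.5232]
```

View pics/s1.png

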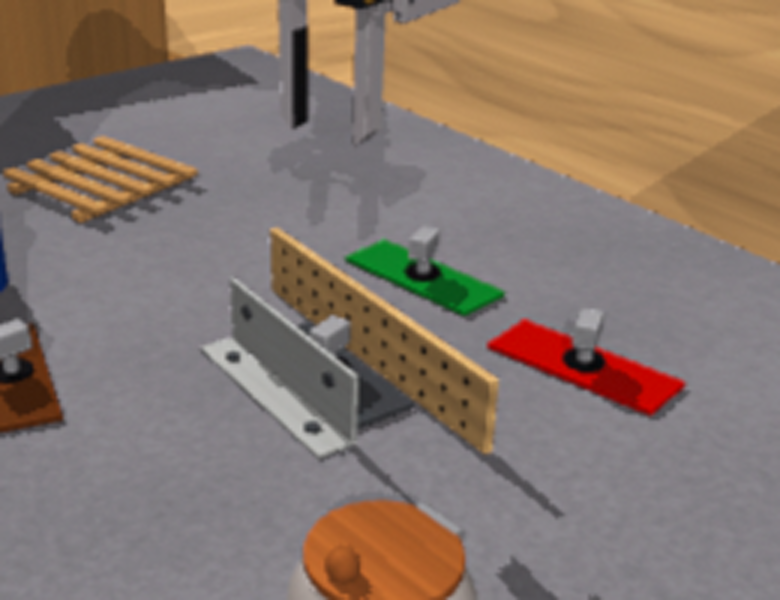

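The open fingers hang above the gap, and the head top is at crop (332,327), which is full side pixel about (290.7,209). I'll lower to just above the head and check that ray.

Request:
servo_tool(commands=[{"offset": [0.01, 0, -0.4], "turn": 0, "claw": 0.1}, {"offset": [0, 0, -0.4], "turn": 0, "claw": 0.1}, {"offset": [0, 0, -0.4], "turn": 0, "claw": 0.1}, {"offset": [0, 0, -0.4], "turn": 0, "claw": 0.1}, {"offset": [0, 0, 0], "turn": 0, "claw": 0.1}, {"offset": [0, 0, 0], "turn": 0, "claw": 0.1}])

```text
time: 3.15
ee_pos: [0.5347, -0.0214, 0.0785]
eef_rot: [[-0.961, -0.276, 0.001], [-0.276, 0.961, 0.0], [-0.001, -0.0, -1.0]]
contact_force: [0.5, 0.1, -0.0]
finger_gap: 0.0517
gripper_force: 0.0
```

```bash
python3 - <<'E'
from h import *
np.set_printoptions(precision=4,suppress=True)
print(ray('side',290.7,208.5,.046), proj('side',[.534,-.0215,.046]),monitor.state()['ee_pos'],proj('side',monitor.state()['ee_pos']))
p,d=optics.capture('side'); cv2.imwrite('pics/s2.png',cv2.resize(p[130:260,220:360,::-1],None,fx=4.5,fy=4.5,interpolation=2))
E
```

```text
[ 0.5407 -0.0202  0.046 ] (np.float64(288.77308416802725), np.float64(209.56159986910757)) [ 0.5347 -0.0214  0.0785] (np.float64(289.0726776967851), np.float64(197.22683285770162))
```

View pics/s2.png

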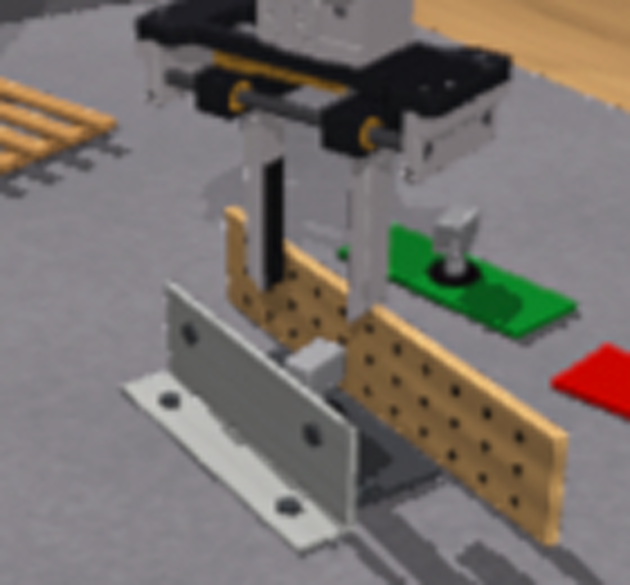

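The head at crop (315,360), full pixel (290,210), matches the estimate, and the fingers straddle it. I'll descend to TCP z ≈ 0.018 and close.

Request:
servo_tool(commands=[{"offset": [0, 0, -0.25], "turn": 0, "claw": 0.1}, {"offset": [0, 0, -0.2], "turn": 0, "claw": 0.1}, {"offset": [0, 0, -0.2], "turn": 0, "claw": 0.1}, {"offset": [0, 0, -0.1], "turn": 0, "claw": 0.1}, {"offset": [0, 0, 0], "turn": 0, "claw": 0.1}, {"offset": [0, 0, 0], "turn": 0, "claw": 0.1}])

```text
time: 3.95
ee_pos: [0.5345, -0.022, 0.0178]
eef_rot: [[-0.961, -0.275, 0.0], [-0.275, 0.961, -0.0], [-0.0, -0.0, -1.0]]
contact_force: [-0.9, -0.3, 0.1]
finger_gap: 0.0518
gripper_force: 0.0
```

Request:
servo_tool(commands=[{"offset": [0, 0, 0], "turn": 0, "claw": -1}, {"offset": [0, 0, 0], "turn": 0, "claw": -1}, {"offset": [0, 0, 0], "turn": 0, "claw": -1}, {"offset": [0, 0, 0], "turn": 0, "claw": -1}, {"offset": [0, 0, 0], "turn": 0, "claw": -1}, {"offset": [0, 0, 0], "turn": 0, "claw": -1}, {"offset": [0, 0, 0], "turn": 0, "claw": -1}, {"offset": [0, 0, 0], "turn": 0, "claw": -1}])

```text
time: 4.95
ee_pos: [0.5341, -0.0211, 0.0175]
eef_rot: [[-0.961, -0.276, -0.001], [-0.276, 0.961, 0.001], [0.0, 0.001, -1.0]]
contact_force: [-2.4, 5.2, 3.8]
finger_gap: 0.0178
gripper_force: 30.0
```

Gripped: gap 17.8 mm, 30 N. Now I'll turn clockwise in small steps.

Request:
servo_tool(commands=[{"offset": [0, 0.01, 0], "turn": -0.08, "claw": -1}, {"offset": [0, 0, 0], "turn": -0.08, "claw": -1}, {"offset": [0, 0, 0], "turn": -0.08, "claw": -1}, {"offset": [0, 0, 0], "turn": -0.08, "claw": -1}, {"offset": [0, 0, 0], "turn": -0.08, "claw": -1}, {"offset": [0, 0, 0], "turn": -0.08, "claw": -1}, {"offset": [0, 0, 0], "turn": -0.08, "claw": -1}, {"offset": [0, 0, 0], "turn": -0.08, "claw": -1}, {"offset": [0, 0, 0], "turn": -0.08, "claw": -1}, {"offset": [0, 0, 0], "turn": -0.08, "claw": -1}, {"offset": [0, 0, 0], "turn": -0.08, "claw": -1}, {"offset": [0, 0, 0], "turn": -0.08, "claw": -1}, {"offset": [0, 0, 0], "turn": 0, "claw": -1}, {"offset": [0, 0, 0], "turn": 0, "claw": -1}])

```text
time: 6.7
ee_pos: [0.5342, -0.0205, 0.0176]
eef_rot: [[-0.89, 0.457, -0.0], [0.457, 0.89, 0.001], [0.001, 0.0, -1.0]]
contact_force: [-2.5, 4.8, 4.6]
finger_gap: 0.0174
gripper_force: 30.0
```

```bash
cat > st.py <<'E'
from h import *
np.set_printoptions(precision=4,suppress=True)
s=monitor.state(); R=np.array(s['eef_rot']); print(s['time'],s['joints'],s['ee_pos'],'yaw',np.degrees(np.arctan2(R[1,1],R[0,1])),s['finger_gap'],s['gripper_force'],s['contact_force'],s['torque'])
E
python3 st.py
```

```text
6.7 [-30.712   29.8269  32.8513 119.8025 -26.3811  37.4937  82.8646] [ 0.5342 -0.0205  0.0176] yaw 62.83335586250869 0.017420490812756866 30.00813513994217 [-2.547   4.7539  4.5588] [1.1283 0.5322 0.108 ]
```

Request:
servo_tool(commands=[{"offset": [0, 0, 0], "turn": -0.03, "claw": -1}, {"offset": [0, 0, 0], "turn": -0.03, "claw": -1}, {"offset": [0, 0, 0], "turn": -0.03, "claw": -1}, {"offset": [0, 0, 0], "turn": -0.03, "claw": -1}, {"offset": [0, 0, 0], "turn": 0, "claw": -1}, {"offset": [0, 0, 0], "turn": 0, "claw": -1}])

```text
time: 7.45
ee_pos: [0.5342, -0.0204, 0.0175]
eef_rot: [[-0.843, 0.538, -0.0], [0.538, 0.843, 0.001], [0.001, 0.0, -1.0]]
contact_force: [-2.0, 5.7, 5.3]
finger_gap: 0.0182
gripper_force: 30.0
```

```bash
python3 st.py
```

```text
7.45 [-31.7724  30.2234  34.2735 119.8569 -27.6526  37.7636  78.6589] [ 0.5342 -0.0204  0.0175] yaw 57.434218384806954 0.018232076957297488 30.013412833213806 [-2.0242  5.6615  5.3249] [1.1962 0.4812 0.1305]
```

Request:
servo_tool(commands=[{"offset": [0, 0, 0], "turn": -0.03, "claw": -1}, {"offset": [0, 0, 0], "turn": -0.03, "claw": -1}, {"offset": [0, 0, 0], "turn": 0, "claw": -1}, {"offset": [0, 0, 0], "turn": 0, "claw": -1}])

```text
time: 7.95
ee_pos: [0.5342, -0.0203, 0.0175]
eef_rot: [[-0.817, 0.577, -0.0], [0.577, 0.817, 0.001], [0.001, 0.0, -1.0]]
contact_force: [-2.1, 5.7, 5.0]
finger_gap: 0.0178
gripper_force: 30.0
```

```bash
python3 st.py
```

```text
7.95 [-32.2983  30.4285  34.9866 119.8816 -28.2912  37.9104  76.5622] [ 0.5342 -0.0203  0.0175] yaw 54.73633756717801 0.017783970709804413 30.015878677368164 [-2.1155  5.6756  5.0445] [1.2996 0.3846 0.157 ]
```

Request:
servo_tool(commands=[{"offset": [0, 0, 0], "turn": -0.03, "claw": -1}, {"offset": [0, 0, 0], "turn": -0.03, "claw": -1}, {"offset": [0, 0, 0], "turn": 0, "claw": -1}, {"offset": [0, 0, 0], "turn": 0, "claw": -1}])

```text
time: 8.45
ee_pos: [0.5344, -0.0204, 0.0176]
eef_rot: [[-0.789, 0.615, -0.0], [0.615, 0.789, 0.001], [0.0, 0.0, -1.0]]
contact_force: [-1.6, 5.2, 4.8]
finger_gap: 0.0181
gripper_force: 30.8
```

```bash
python3 st.py
```

```text
8.45 [-32.8208  30.6434  35.7007 119.8992 -28.9161  38.0437  74.499 ] [ 0.5344 -0.0204  0.0176] yaw 52.08269572386562 0.018120124476297222 30.808129012584686 [-1.6097  5.2414  4.7836] [1.2691 0.2325 0.654 ]
```

The moment jumped from 0.16 to 0.65 N m with forces unchanged, so this is the stop. I'll hold briefly, then hand in.

Request:
servo_tool(commands=[{"offset": [0, 0, 0], "turn": 0, "claw": -1}, {"offset": [0, 0, 0], "turn": 0, "claw": -1}, {"offset": [0, 0, 0], "turn": 0, "claw": -1}, {"offset": [0, 0, 0], "turn": 0, "claw": -1}])

```text
time: 8.95
ee_pos: [0.5344, -0.0204, 0.0176]
eef_rot: [[-0.789, 0.615, -0.0], [0.615, 0.789, 0.001], [0.0, 0.0, -1.0]]
contact_force: [-1.1, 4.9, 4.8]
finger_gap: 0.0182
gripper_force: 30.8
```

```bash
python3 st.py; python3 -c "
from workcell import ticket; print(ticket.finish_job())"
```

```text
8.95 [-32.817   30.6433  35.6987 119.8994 -28.9156  38.0454  74.4973] [ 0.5344 -0.0204  0.0176] yaw 52.07925463001738 0.018165987136792718 30.808461606502533 [-1.1031  4.8634  4.7923] [1.3107 0.2636 0.6552]
the job is handed in; nothing more can be done
None
```

I gripped the bolt head across its flats, turned it clockwise until the torque jump marked its stop, and handed the job in still holding it there at about 31 N; no verdict came back.

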